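Snap the consumables case shut

ROBOT

A 6-joint arm with a two-finger parallel gripper is mounted at the origin on the work surface. World frame = base frame: x ahead of the robot, y to its left, z up, the work surface at z = 0. Lengths are in m, angles in rad, forces in N, time in s.
With the tool pointing down it reaches from about 0.3 to 0.775 m from the base axis. Payload 14.6 kg.
Tool frame: the origin (TCP) lies on the centre line of the jaws, within the pads' length; the fingertips stand ctrl.tcp_to_tips ahead of it and the grasp point (between the pads) lies 2 mm behind it (ctrl.tcp_to_tips is the distance from the TCP to the fingertips, in m); z points along the fingers, y is the line along which they close (so a half turn about z gives the same grasp; the last joint's range is limited). The gripper opens to 94 mm and grips with 3 to 60 N. Pads are 16 mm wide; open, the fingers measure 119 mm over their backs; the gripper's body (75 mm by 177 mm) begins 78 mm behind the grasp point.
Start: joints at [-1.354, 0.3, 1.521, -0, 1.321, -0.067], TCP at [0.154, -0.528, 0.2] pointing down, gripper open.
Joint ranges: [-3.03, 3.03], [-0.79, 2.21], [0.23, 2.52], [-1.04, 4.18], [0, 3.07], [-2.55, 2.55]. Speed limits (rad/s): [2.22, 2.22, 2.57, 3.14, 3.14, 3.14].

INTERFACE

Orientations are given as [roll, pitch, yaw] about the fixed x, y, z axes, in that order (R = Rz(yaw) Ry(pitch) Rx(roll)).
In Python, from station import telemetry, viewer, hand_in, ctrl gives the robot as it stands.
- The arm moves only by the tool step_arm, never from a script. Its argument "plan" is a list of rows, each an object of numbers: "dx", "dy", "dz": the shift along the tool's x, y, z scaled (see below); "rx", "ry", "rz": the turn, a rotation vector about the tool's x, y, z scaled (see below); "claw": the closure, from 0 (fully open) to 1 (shut). In form: [{"dx": .., "dy": .., "dz": .., "rx": .., "ry": .., "rz": .., "claw": ..}, ...]. A call has 1 to 10 rows; each row shifts and turns the commanded pose from where the row before left it, along the tool's axes as they then stand; what a row does not reach is not made up. The controller multiplies each number of a shift by 0.1 m and each number of a turn by 90 degrees. A row lasts 1/10 s, in which the tool goes at most 50 mm and 8.59 degrees, less where a joint would pass 70% of its speed; a pose out of reach is approached as far as the arm can. A call with a number of a shift or a turn outside -1 to 1 is refused whole. A call with a gripper value outside its range is refused whole. The fingers move at their own pace and stop on an object; "grip_force" is the grip in N (left out, the last holds). Time passes only in rows, so rows that do not move let the fingers close. It gives the time, the measured TCP pose, the force, the opening and the grip force at its end, in the units of the state.
- telemetry.get_obs(): the state, without advancing time (a new reading comes with each control period).
- viewer.camera(name): name is "scene" or "top"; returns a dict with "img" (420x560x3 uint8, red, green, blue), "z_map" (420x560 float32, m along the optical axis (not along the pixel's ray), 0 where there is no reading), "fx", "fy", "cx", "cy" (pixels), "dist" ([k1, k2, p1, p2, k3] as OpenCV has them; the pictures are not rectified), "R" (3x3) and "t" (3): a world point X has camera coordinates R X + t. Camera axes: x right, y down, z forward; pixel columns grow to the right and rows downward; lengths in m; the calibration is good to about 2 mm. A picture is of the moment at which its call begins.
- hand_in(): hands the job in; it is judged then, once.
Trained networks look in a picture, given as the dict that the camera call returned (one of the last four; its "shot" number tells which), for a name from the list of things; names that differ only in an ending like _2 or _b are one class to them, and where a whole thing is asked for, a point or a joint stands for the part that bears it (a point fixed in the world has none). Each returns a list of dicts, best first, with "score" (0 to 1); they miss things now and then, are a little off and sometimes report something else, mostly with a low value. They report only what shows in the picture. A call takes as long as a camera call. They do not tell look-alikes from the thing itself.
- viewer.recognise(target, picture): "rect" ([left, top, right, bottom] in pixels, round what is visible of it).
The state is a dict: "time_s": time; "qpos": joint angles; "joint_vel": joint speeds; "tau": joint torques, N m; "ee_pos": TCP position; "eef_rot": TCP orientation; "force": force on the tool from outside, world axes, zero at the start; "moment": the same for the moment, N m; "grip_width": finger opening in m; "grip_force": force on a finger pad.
Only numpy, scipy, OpenCV 4.12 (cv2) and the standard library are available. Lean on these libraries where they do the work, as an engineer would, in place of code of your own. Each camera call takes 0.05 s, during which the arm holds its last target. There are 200 camera calls.

TASK

The lid of the larger consumables case has sprung up around its rim: press down the raised rim flap on each of its four sides until all four have clicked shut flush with the lid's corners. Press only: do not lift or tip the case or push it across the bench, and leave the ceramic nozzle standing where it is on the lid. Leave the small case and everything else on the bench undisturbed.

Things in the scene. Friction and masses are not known exactly. Their poses are not given: they have to be found in the camera images.
- case: Large consumables case, loose, 0.7 to 1 kg: black plastic tub with white clip-on lid, 140 mm along its x, 200 mm along its y, 60 mm high. Origin at the centre of its underside, z up. The lid has four rigid corners (26 x 26 mm, top 60 mm up), a sunk middle panel, and a hinged rim flap on each side between the corners. The tub's walls stand 6 mm inside the lid's outer edge.
- panel (a point): Middle of the lid's sunk panel (88 mm along the case's x, 148 mm along its y), 56 mm above the case's underside. The rim flaps (26 mm wide, 4 mm thick) surround it, each hinged along the panel's edge 58 mm up. Unsnapped, a flap is tilted up 0.4 rad, its outer edge about 10 mm proud of the corners; shut, it lies level, flush with them, top at 60 mm.
- press_near (a point): Point on the top face of the rim flap on the case's own -x side (144 mm long, 26 mm wide), in the middle of its length, 18 mm out from its hinge line. It moves with the flap: about 68 mm above the case's underside when the flap is up, 60 mm when shut (then at about x = -61, y = 0 mm in the case's frame).
- press_far (a point): Point on the top face of the rim flap on the case's own +x side (144 mm long, 26 mm wide), in the middle of its length, 18 mm out from its hinge line. It moves with the flap: about 68 mm above the case's underside when the flap is up, 60 mm when shut (then at about x = +61, y = 0 mm in the case's frame).
- press_left (a point): Point on the top face of the rim flap on the case's own +y side (84 mm long, 26 mm wide), in the middle of its length, 18 mm out from its hinge line. It moves with the flap: about 68 mm above the case's underside when the flap is up, 60 mm when shut (then at about x = 0, y = +91 mm in the case's frame).
- press_right (a point): Point on the top face of the rim flap on the case's own -y side (84 mm long, 26 mm wide), in the middle of its length, 18 mm out from its hinge line. It moves with the flap: about 68 mm above the case's underside when the flap is up, 60 mm when shut (then at about x = 0, y = -91 mm in the case's frame).
- flap_near (a joint): Angle of the rim flap on the case's own -x side, rad: about 0 = sprung up, about 0.40 = snapped shut (level). Over-centre snap: it resists with about 9 N at the press point at first, less as it goes down, past the half-way angle of 0.2 it clicks down by itself and stays; let go before that, it springs back up. Up at the start.
- flap_far (a joint): Angle of the rim flap on the case's own +x side, rad: about 0 = sprung up, about 0.40 = snapped shut (level). Over-centre snap: it resists with about 9 N at the press point at first, less as it goes down, past the half-way angle of 0.2 it clicks down by itself and stays; let go before that, it springs back up. Up at the start.
- flap_left (a joint): Angle of the rim flap on the case's own +y side, rad: about 0 = sprung up, about 0.40 = snapped shut (level). Over-centre snap: it resists with about 9 N at the press point at first, less as it goes down, past the half-way angle of 0.2 it clicks down by itself and stays; let go before that, it springs back up. Up at the start.
- flap_right (a joint): Angle of the rim flap on the case's own -y side, rad: about 0 = sprung up, about 0.40 = snapped shut (level). Over-centre snap: it resists with about 9 N at the press point at first, less as it goes down, past the half-way angle of 0.2 it clicks down by itself and stays; let go before that, it springs back up. Up at the start.
- nozzle: Terracotta-brown ceramic torch nozzle, loose, 30 g, 26 mm across and 34 mm high, standing upright on the sunk middle panel of the case's lid, within about 25 mm of its middle. Origin at the centre of its underside, z up along its axis.
- spare: Smaller case of the same make, already shut all round: 100 mm along its x, 120 mm along its y, 60 mm high, 0.5 kg, loose. Origin at the centre of its underside. Not to be disturbed.
- coupon: Short upright length of steel pipe, 90 mm across, 90 mm high, loose, beyond the cases. Bystander. Origin at its underside.
- flashlight: Black flashlight lying beyond the cases on the left, 130 mm long, 34 mm wide, 30 mm high, loose. Bystander. Origin at its underside.
- hammer: Hammer, 260 mm long, lying at the right of the bench, loose. Bystander. Origin at its underside.
- brush: Hand brush, 240 mm long, lying at the left of the bench, loose. Bystander. Origin at its underside.
- jar: Small jar with black cap, 52 mm across, 75 mm high, loose, beyond the cases on the right. Bystander. Origin at its underside.
Not all that is in view belongs to the job. Leave any brown look-alike of the case alone.

How it is judged:
At the end, for the whole second after the job is handed in: All four rim flaps of the large case are snapped shut (each joint above 0.35 of 0.40 rad); the case stands flat on the bench (raised under 6 mm, tilted under 0.05 rad), at rest, within 30 mm of where it began; the nozzle still stands upright (within 0.15 rad) on the lid, at rest (value of joint each of flap_near, flap_far, flap_left, flap_right above 0.35 rad and height (world z) of case below 0.006 m and angle between case's own z axis and vertical below 0.05 rad and distance of case from where it was at the start of the episode below 0.03 m and linear speed of each of case, nozzle below 0.02 m/s and angle between nozzle's own z axis and vertical below 0.15 rad and z of nozzle in the frame of case between 0.05 and 0.062 m); the robot touches nothing.
It fails at once if the case is lifted or tipped (height (world z) of case above 0.015 m or angle between case's own z axis and vertical above 0.15 rad).
It fails at once if the case is pushed more than 30 mm across the bench (distance of case from where it was at the start of the episode above 0.03 m).
It fails at once if the nozzle is toppled, picked up or pushed about on the lid (angle between nozzle's own z axis and vertical above 0.5 rad or height (world z) of nozzle above 0.08 m or distance of nozzle from where it was at the start of the episode above 0.05 m).
It fails at once if the small case is moved more than 20 mm or lifted (distance of spare from where it was at the start of the episode above 0.02 m or height (world z) of spare above 0.012 m).
It fails at once if another bystander is moved more than 25 mm (distance of any of coupon, flashlight, hammer, brush, jar from where it was at the start of the episode above 0.025 m).
It also fails if it takes over 48 s, if anything falls off the work surface, if the arm or the gripper's body presses on something with over 40 N, if the wrist force passes 120 N, or if a joint passes its speed limit or range.

## Working session

There is one attempt and no reset: what is moved stays moved. The work goes in short steps, Python scripts to look and compute and a tool call to move; the robot and the scene stay as the last step left them, time stands still between calls to the robot, and variables do not carry over. Pictures are saved under pics/ and viewed, at most 10 in all, crops included, and the job is handed in when it is done.

Besides the shell and the picture viewer there is one more tool, called after "Emit:" by a JSON object that holds its "fn" and its "kwargs". step_arm: Moves the arm, as the interface text tells. Shifts and turns lie within -1 to 1; 1 stands for 0.1 m of shift or 90 degrees of turn. Its arguments: {"type":"object","properties":{"plan":{"type":"array"},"grip_force":{"type":"number"}},"required":["plan"]}

```bash
mkdir -p pics; cat > h.py <<'E'
import numpy as np, cv2
from station import telemetry, viewer, hand_in, ctrl
def cloud(p):
    z=p["z_map"]; h,w=z.shape
    K=np.array([[p["fx"],0,p["cx"]],[0,p["fy"],p["cy"]],[0,0,1]])
    u,v=np.meshgrid(np.arange(w),np.arange(h))
    n=cv2.undistortPoints(np.stack([u,v],-1).reshape(-1,1,2).astype(float),K,np.array(p["dist"])).reshape(h,w,2)
    c=np.dstack([n*z[...,None],z])
    W=(c-np.array(p["t"]))@np.array(p["R"])
    W[z<=0]=np.nan
    return W
E
python3 - <<'E'
from h import *
for n in ("top","scene"):
    p=viewer.camera(n); cv2.imwrite(f"pics/{n}0.png",p["img"][...,::-1]); np.save(n+"_W.npy",cloud(p)); np.save(n+"_i.npy",p["img"])
    for t in ("case","spare","nozzle","press_near"):
        print(n,t,[(np.round(d["rect"]).tolist(),round(d["score"],2)) for d in viewer.recognise(t,p)])
o=telemetry.get_obs(); print(o["ee_pos"],o["eef_rot"],o["force"],o["time_s"],ctrl.tcp_to_tips)
E
```

```text
top case [([347.0, 264.0, 438.0, 360.0], 0.92), ([139.0, 282.0, 239.0, 361.0], 0.78), ([302.0, 162.0, 399.0, 248.0], 0.64)]
top spare [([195.0, 185.0, 258.0, 246.0], 0.72), ([304.0, 162.0, 400.0, 248.0], 0.61)]
top nozzle [([350.0, 199.0, 363.0, 212.0], 0.55), ([333.0, 168.0, 391.0, 201.0], 0.32), ([304.0, 174.0, 329.0, 209.0], 0.27)]
top press_near [([147.0, 332.0, 215.0, 358.0], 0.97), ([353.0, 295.0, 391.0, 357.0], 0.95)]
scene case [([156.0, 183.0, 250.0, 258.0], 0.97), ([174.0, 128.0, 230.0, 185.0], 0.84), ([316.0, 141.0, 392.0, 195.0], 0.66)]
scene spare [([291.0, 196.0, 354.0, 250.0], 0.65)]
scene nozzle [([185.0, 199.0, 202.0, 213.0], 0.47)]
scene press_near [([339.0, 139.0, 386.0, 155.0], 0.79), ([195.0, 184.0, 243.0, 216.0], 0.77), ([207.0, 129.0, 226.0, 161.0], 0.65), ([215.0, 214.0, 246.0, 237.0], 0.26)]
[ 0.15399353 -0.5279571   0.20029497] [-3.14146789e+00  2.39449885e-05  2.83818180e-01] [0.92862607 0.19100447 0.6382064 ] 0.5 0.017
```

View pics/top0.png

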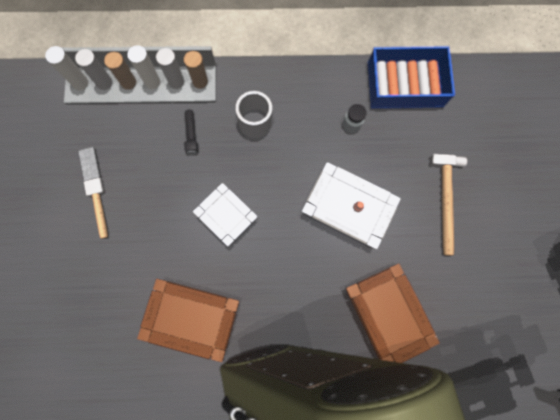

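View pics/scene0.png

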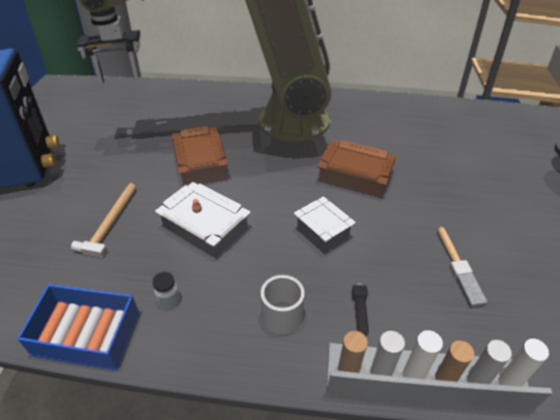

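The top picture shows a large white case at (351,206) with a nozzle at (359,206), a small white case at (225,215), and brown look-alikes at (189,320) and (392,315). The large white case fits the description because it has a white lid, raised flaps and the nozzle standing on it. The scene view shows the same case at (203,213).

```bash
python3 - <<'E'
from h import *
W=np.load("top_W.npy"); im=np.load("top_i.npy")
cv2.imwrite("pics/crop.png",cv2.resize(im[150:260,285:415],(780,660),interpolation=cv2.INTER_CUBIC)[:600,::-1][:,::-1][...,::-1])
sub=np.zeros(W.shape[:2],bool); sub[155:255,295:410]=1
z=W[...,2]; white=(im.min(-1)>90)
m=sub&(z>0.045)&(z<0.085)
P=W[m]; r=cv2.minAreaRect(P[:,:2].astype(np.float32)*1000); print("rect",r,np.percentile(P[:,2],[5,50,95]))
box=cv2.boxPoints(r)/1000; print(box.round(3))
c=box.mean(0); e=box[1]-box[0]; f=box[2]-box[1]
ey=(e if np.linalg.norm(e)>np.linalg.norm(f) else f); ey/=np.linalg.norm(ey)
if ey[1]<0: ey=-ey
ex=np.array([ey[1],-ey[0]]); print("c",c,"ex",ex,"ey",ey,"yaw deg",np.degrees(np.arctan2(ex[1],ex[0])))
for n,o in dict(near=-61*ex,far=61*ex,left=91*ey,right=-91*ey).items():
    q=c+o/1000; k=m&(np.hypot(*(np.moveaxis(W[...,:2],-1,0)-q[:,None,None]))<0.012)
    print(n,q.round(4),"z",np.nanmedian(W[k][:,2]).round(4))
for s in(-1,1):
  for t in(-1,1):
    q=c+(s*57*ex+t*87*ey)/1000; k=m&(np.hypot(*(np.moveaxis(W[...,:2],-1,0)-q[:,None,None]))<0.009); print("corner",s,t,np.nanmedian(W[k][:,2]).round(4))
n=sub&(z>0.082)&(z<0.1); print("noz",np.nanmean(W[n],0),n.sum(), (np.nanmean(W[n],0)[:2]-c)@np.array([ex,ey]).T)
E
```

```text
rect ((542.00048828125, -179.08181762695312), (201.7012481689453, 142.43753051757812), 61.0940055847168) [0.05403485 0.05997755 0.07006802]
[[ 0.431 -0.233]
 [ 0.556 -0.302]
 [ 0.653 -0.125]
 [ 0.528 -0.056]]
c [ 0.54200053 -0.17908183] ex [ 0.87541384 -0.4833741 ] ey [0.4833741  0.87541384] yaw deg -28.906
near [ 0.4886 -0.1496] z 0.0673
far [ 0.5954 -0.2086] z 0.0666
left [ 0.586  -0.0994] z 0.0673
right [ 0.498  -0.2587] z 0.067
corner -1 -1 0.0597
corner -1 1 0.0606
corner 1 -1 0.0601
corner 1 1 0.0615
noz [ 0.53462073 -0.19409731  0.08874481] 45 [ 0.00079772 -0.01671197]
```

View pics/crop.png

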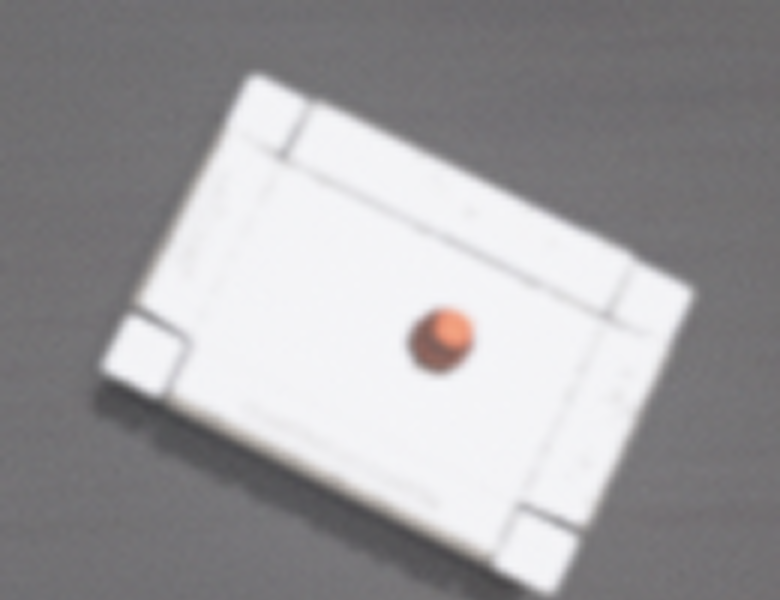

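The crop confirms it: white lid, raised flaps, four corners, and the nozzle at local (1,-17) mm. The case centre is (0.542,-0.179) with a yaw of -28.9°. I'll turn the tool so that its x lies along case x and its y along case -y, and close the claw.

Emit:
{"fn": "step_arm", "kwargs": {"plan": [{"rz": 0.0837, "claw": 1}, {"rz": 0.0837, "claw": 1}, {"rz": 0.0837, "claw": 1}, {"rz": 0.0837, "claw": 1}, {"rz": 0.0837, "claw": 1}, {"rz": 0.0837, "claw": 1}, {"claw": 1}, {"claw": 1}], "grip_force": 10}}

```text
$.plan[0]: bad value
```

Emit:
{"fn": "step_arm", "kwargs": {"plan": [{"dx": 0.171, "dy": -0.402, "claw": 1}, {"dx": 0.171, "dy": -0.402, "claw": 1}, {"dx": 0.171, "dy": -0.402, "claw": 1}, {"dx": 0.171, "dy": -0.402, "claw": 1}, {"dx": 0.171, "dy": -0.402, "claw": 1}, {"dx": 0.171, "dy": -0.402, "claw": 1}, {"dx": 0.171, "dy": -0.402, "claw": 1}, {"dx": 0.171, "dy": -0.402, "claw": 1}, {"dx": 0.171, "dy": -0.402, "claw": 1}, {"dx": 0.171, "dy": -0.402, "claw": 1}]}}

```text
$.plan[0]: bad value
```

Emit:
{"fn": "step_arm", "kwargs": {"plan": [{"claw": 1}, {"claw": 1}]}}

```text
$.plan[0]: bad value
```

Emit:
{"fn": "step_arm", "kwargs": {"plan": [{"dx": 0, "dy": 0, "dz": 0, "rx": 0, "ry": 0, "rz": 0.0837, "claw": 1}, {"dx": 0, "dy": 0, "dz": 0, "rx": 0, "ry": 0, "rz": 0.0837, "claw": 1}, {"dx": 0, "dy": 0, "dz": 0, "rx": 0, "ry": 0, "rz": 0.0837, "claw": 1}, {"dx": 0, "dy": 0, "dz": 0, "rx": 0, "ry": 0, "rz": 0.0837, "claw": 1}, {"dx": 0, "dy": 0, "dz": 0, "rx": 0, "ry": 0, "rz": 0.0837, "claw": 1}, {"dx": 0, "dy": 0, "dz": 0, "rx": 0, "ry": 0, "rz": 0.0837, "claw": 1}, {"dx": 0, "dy": 0, "dz": 0, "rx": 0, "ry": 0, "rz": 0, "claw": 1}, {"dx": 0, "dy": 0, "dz": 0, "rx": 0, "ry": 0, "rz": 0, "claw": 1}], "grip_force": 10}}

```text
time_s: 1.3
ee_pos: [0.154, -0.528, 0.2003]
eef_rot: [3.142, -0.0, -0.501]
force: [-0.5, 0.3, 0.4]
grip_width: 0.0336
grip_force: 0.0
```

Emit:
{"fn": "step_arm", "kwargs": {"plan": [{"dx": 0.171, "dy": -0.402, "dz": 0, "rx": 0, "ry": 0, "rz": 0, "claw": 1}, {"dx": 0.171, "dy": -0.402, "dz": 0, "rx": 0, "ry": 0, "rz": 0, "claw": 1}, {"dx": 0.171, "dy": -0.402, "dz": 0, "rx": 0, "ry": 0, "rz": 0, "claw": 1}, {"dx": 0.171, "dy": -0.402, "dz": 0, "rx": 0, "ry": 0, "rz": 0, "claw": 1}, {"dx": 0.171, "dy": -0.402, "dz": 0, "rx": 0, "ry": 0, "rz": 0, "claw": 1}, {"dx": 0.171, "dy": -0.402, "dz": 0, "rx": 0, "ry": 0, "rz": 0, "claw": 1}, {"dx": 0.171, "dy": -0.402, "dz": 0, "rx": 0, "ry": 0, "rz": 0, "claw": 1}, {"dx": 0.171, "dy": -0.402, "dz": 0, "rx": 0, "ry": 0, "rz": 0, "claw": 1}, {"dx": 0.171, "dy": -0.402, "dz": 0, "rx": 0, "ry": 0, "rz": 0, "claw": 1}, {"dx": 0.171, "dy": -0.402, "dz": 0, "rx": 0, "ry": 0, "rz": 0, "claw": 1}]}}

```text
time_s: 2.3
ee_pos: [0.4994, -0.2576, 0.2005]
eef_rot: [3.142, -0.0, -0.501]
force: [0.8, -1.2, 0.3]
grip_width: 0.0004
grip_force: 0.0
```

Emit:
{"fn": "step_arm", "kwargs": {"plan": [{"dx": 0, "dy": 0, "dz": 0, "rx": 0, "ry": 0, "rz": 0, "claw": 1}, {"dx": 0, "dy": 0, "dz": 0, "rx": 0, "ry": 0, "rz": 0, "claw": 1}]}}

```text
time_s: 2.5
ee_pos: [0.4984, -0.2584, 0.2001]
eef_rot: [3.141, 0.0, -0.501]
force: [0.5, 0.1, 0.2]
grip_width: 0.001
grip_force: 0.0
```

Emit:
{"fn": "step_arm", "kwargs": {"plan": [{"dx": 0, "dy": 0, "dz": 0.4, "rx": 0, "ry": 0, "rz": 0, "claw": 1}, {"dx": 0, "dy": 0, "dz": 0.4, "rx": 0, "ry": 0, "rz": 0, "claw": 1}, {"dx": 0, "dy": 0, "dz": 0.2, "rx": 0, "ry": 0, "rz": 0, "claw": 1}, {"dx": 0, "dy": 0, "dz": 0.05, "rx": 0, "ry": 0, "rz": 0, "claw": 1}, {"dx": 0, "dy": 0, "dz": 0.03, "rx": 0, "ry": 0, "rz": 0, "claw": 1}, {"dx": 0, "dy": 0, "dz": 0.03, "rx": 0, "ry": 0, "rz": 0, "claw": 1}, {"dx": 0, "dy": 0, "dz": 0.03, "rx": 0, "ry": 0, "rz": 0, "claw": 1}, {"dx": 0, "dy": 0, "dz": 0.03, "rx": 0, "ry": 0, "rz": 0, "claw": 1}]}}

```text
time_s: 3.3
ee_pos: [0.4984, -0.2592, 0.0839]
eef_rot: [3.142, -0.001, -0.505]
force: [-0.2, -1.2, -0.5]
grip_width: 0.0004
grip_force: 0.0
```

Emit:
{"fn": "step_arm", "kwargs": {"plan": [{"dx": 0, "dy": 0, "dz": 0.03, "rx": 0, "ry": 0, "rz": 0, "claw": 1}, {"dx": 0, "dy": 0, "dz": 0, "rx": 0, "ry": 0, "rz": 0, "claw": 1}, {"dx": 0, "dy": 0, "dz": 0, "rx": 0, "ry": 0, "rz": 0, "claw": 1}]}}

```text
time_s: 3.6
ee_pos: [0.4982, -0.2589, 0.0804]
eef_rot: [-3.142, -0.0, -0.505]
force: [-0.7, 0.1, -0.2]
grip_width: 0.0006
grip_force: 0.0
```

Emit:
{"fn": "step_arm", "kwargs": {"plan": [{"dx": 0, "dy": 0, "dz": 0.02, "rx": 0, "ry": 0, "rz": 0, "claw": 1}, {"dx": 0, "dy": 0, "dz": 0, "rx": 0, "ry": 0, "rz": 0, "claw": 1}]}}

```text
time_s: 3.8
ee_pos: [0.4981, -0.2589, 0.0782]
eef_rot: [-3.142, 0.0, -0.505]
force: [0.3, -0.3, -0.4]
grip_width: 0.0009
grip_force: 0.0
```

```bash
cat > chk.py <<'E'
from h import *
c=np.array([.542,-.1791]);ex=np.array([.8754,-.4834]);ey=np.array([.4834,.8754])
W=cloud(viewer.camera("top"))
L=(W[...,:2]-c)@np.array([ex,ey]).T*1000; z=W[...,2]
for n,a,s in(("near",0,-1),("far",0,1),("left",1,1),("right",1,-1)):
    d=L[...,a]*s-(61 if a==0 else 91); o=np.abs(L[...,1-a])
    for lo,hi in((0,22),(22,34)):
        k=(np.abs(d)<6)&(o>=lo)&(o<hi)&(z>.04); print(n,lo,np.nanmedian(z[k]).round(4),k.sum())
b=telemetry.get_obs(); print(b["ee_pos"],b["force"],b["time_s"])
E
python3 chk.py
```

```text
near 0 0.0679 90
near 22 0.3609 106
far 0 0.0676 88
far 22 0.0682 26
left 0 0.0679 87
left 22 0.0677 47
right 0 0.3886 194
right 22 0.3775 83
[ 0.498105   -0.25887668  0.07824487] [ 0.37802194 -0.31250998  0.56933125] 3.85
```

Emit:
{"fn": "step_arm", "kwargs": {"plan": [{"dx": 0, "dy": 0, "dz": -0.3, "rx": 0, "ry": 0, "rz": 0, "claw": 1}, {"dx": 0, "dy": 0, "dz": -0.3, "rx": 0, "ry": 0, "rz": 0, "claw": 1}, {"dx": -0.2, "dy": -0.3, "dz": 0, "rx": 0, "ry": 0, "rz": 0, "claw": 1}, {"dx": -0.2, "dy": -0.3, "dz": 0, "rx": 0, "ry": 0, "rz": 0, "claw": 1}, {"dx": -0.21, "dy": -0.31, "dz": 0, "rx": 0, "ry": 0, "rz": 0, "claw": 1}, {"dx": 0, "dy": 0, "dz": 0, "rx": 0, "ry": 0, "rz": 0, "claw": 1}, {"dx": 0, "dy": 0, "dz": 0, "rx": 0, "ry": 0, "rz": 0, "claw": 1}]}}

```text
time_s: 4.55
ee_pos: [0.489, -0.1495, 0.1387]
eef_rot: [3.142, -0.001, -0.504]
force: [0.7, 0.8, 1.2]
grip_width: 0.0003
grip_force: 0.0
```

```bash
python3 chk.py
```

```text
near 0 0.4508 236
near 22 0.4506 139
far 0 nan 0
far 22 nan 0
left 0 0.0686 33
left 22 0.0702 25
right 0 0.0679 7
right 22 nan 0
[ 0.48901166 -0.15013937  0.13856251] [0.06224419 0.71573714 0.32606007] 4.6
  return np.nanmean(a, axis, out=out, keepdims=keepdims)
```

Emit:
{"fn": "step_arm", "kwargs": {"plan": [{"dx": 0, "dy": 0, "dz": 0.25, "rx": 0, "ry": 0, "rz": 0, "claw": 1}, {"dx": 0, "dy": 0, "dz": 0.2, "rx": 0, "ry": 0, "rz": 0, "claw": 1}, {"dx": 0, "dy": 0, "dz": 0.03, "rx": 0, "ry": 0, "rz": 0, "claw": 1}, {"dx": 0, "dy": 0, "dz": 0.03, "rx": 0, "ry": 0, "rz": 0, "claw": 1}, {"dx": 0, "dy": 0, "dz": 0.02, "rx": 0, "ry": 0, "rz": 0, "claw": 1}]}}

```text
time_s: 5.1
ee_pos: [0.4892, -0.1504, 0.086]
eef_rot: [-3.141, -0.001, -0.506]
force: [0.8, -0.1, -0.0]
grip_width: 0.0005
grip_force: 0.0
```

Emit:
{"fn": "step_arm", "kwargs": {"plan": [{"dx": 0, "dy": 0, "dz": 0.02, "rx": 0, "ry": 0, "rz": 0, "claw": 1}, {"dx": 0, "dy": 0, "dz": 0.02, "rx": 0, "ry": 0, "rz": 0, "claw": 1}]}}

```text
time_s: 5.3
ee_pos: [0.4891, -0.1499, 0.0818]
eef_rot: [-3.141, -0.001, -0.505]
force: [-0.1, -0.6, -0.2]
grip_width: 0.0004
grip_force: 0.0
```

Emit:
{"fn": "step_arm", "kwargs": {"plan": [{"dx": 0, "dy": 0, "dz": 0.02, "rx": 0, "ry": 0, "rz": 0, "claw": 1}, {"dx": 0, "dy": 0, "dz": 0.01, "rx": 0, "ry": 0, "rz": 0, "claw": 1}, {"dx": 0, "dy": 0, "dz": 0, "rx": 0, "ry": 0, "rz": 0, "claw": 1}]}}

```text
time_s: 5.6
ee_pos: [0.4888, -0.1497, 0.0783]
eef_rot: [3.142, 0.0, -0.505]
force: [-0.5, 0.4, 0.4]
grip_width: 0.0008
grip_force: 0.0
```

```bash
python3 - <<'E'
from h import *
p=viewer.camera("scene"); cv2.imwrite("pics/s1.png",cv2.resize(p["img"][120:270,110:310],(800,600),interpolation=cv2.INTER_CUBIC)[...,::-1])
E
```

```text
(no output)
```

View pics/s1.png

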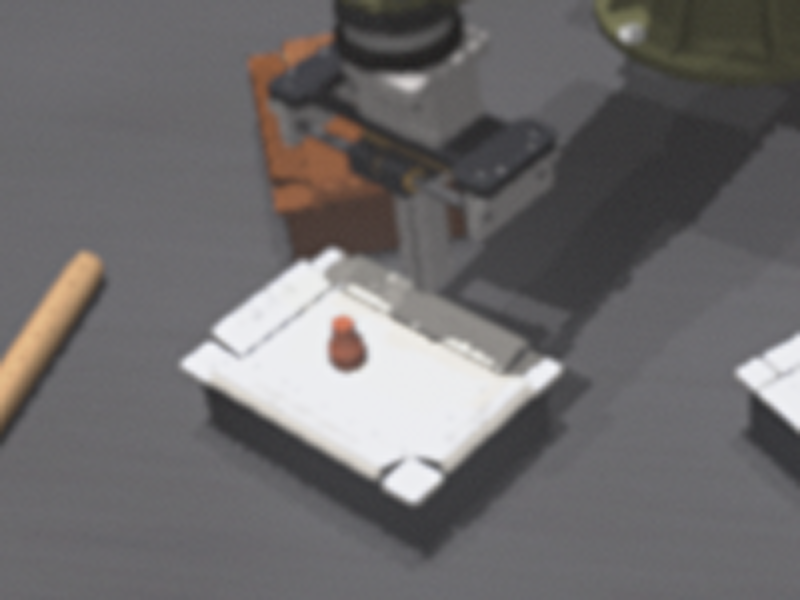

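The flap at the near side is still up, and so is the right one. The finger ends at about crop (430,285), so I need its 3D position.

```bash
python3 - <<'E'
from h import *
c=np.array([.542,-.1791]);ex=np.array([.8754,-.4834]);ey=np.array([.4834,.8754])
W=cloud(viewer.camera("scene"))
for u in (212,217,221):
  for v in range(174,200,2):
    w=W[v,u]; print(u,v,w.round(3),((w[:2]-c)@np.array([ex,ey]).T*1000).round(0))
E
```

```text
212 174 [ 0.493 -0.157  0.142] [-54.  -4.]
212 176 [ 0.495 -0.157  0.137] [-52.  -3.]
212 178 [ 0.493 -0.158  0.129] [-53.  -5.]
212 180 [ 0.498 -0.157  0.127] [-49.  -2.]
212 182 [ 0.495 -0.159  0.117] [-51.  -5.]
212 184 [ 0.496 -0.159  0.112] [-50.  -4.]
212 186 [ 0.494 -0.16   0.103] [-51.  -7.]
212 188 [ 0.494 -0.161  0.096] [-51.  -7.]
212 190 [ 0.493 -0.162  0.089] [-51.  -9.]
212 192 [ 0.478 -0.168  0.068] [-62. -21.]
212 194 [ 0.482 -0.167  0.065] [-58. -19.]
212 196 [ 0.489 -0.165  0.065] [-53. -13.]
212 198 [ 0.493 -0.165  0.061] [-49. -11.]
217 174 [ 0.497 -0.142  0.146] [-57.  10.]
217 176 [ 0.5   -0.142  0.143] [-55.  12.]
217 178 [ 0.498 -0.143  0.134] [-56.  10.]
217 180 [ 0.501 -0.143  0.131] [-53.  12.]
217 182 [ 0.5   -0.144  0.123] [-54.  10.]
217 184 [ 0.499 -0.145  0.116] [-54.   9.]
217 186 [ 0.501 -0.145  0.111] [-52.  10.]
217 188 [ 0.505 -0.144  0.108] [-49.  12.]
217 190 [ 0.505 -0.145  0.101] [-49.  12.]
217 192 [ 0.502 -0.147  0.091] [-51.   9.]
217 194 [ 0.484 -0.153  0.068] [-63.  -5.]
217 196 [ 0.492 -0.151  0.069] [-57.   0.]
217 198 [ 0.497 -0.15   0.066] [-54.   3.]
221 174 [ 0.343 -0.178  0.019] [-175.  -96.]
221 176 [ 0.489 -0.135  0.135] [-67.  13.]
221 178 [ 0.489 -0.136  0.128] [-67.  12.]
221 180 [ 0.489 -0.137  0.121] [-67.  11.]
221 182 [ 0.49  -0.137  0.116] [-66.  12.]
221 184 [ 0.492 -0.137  0.11 ] [-65.  13.]
221 186 [ 0.49  -0.138  0.102] [-65.  11.]
221 188 [ 0.489 -0.139  0.095] [-66.  10.]
221 190 [ 0.392 -0.169  0.001] [-136.  -64.]
221 192 [ 0.401 -0.167  0.001] [-129.  -57.]
221 194 [ 0.408 -0.166 -0.   ] [-124.  -53.]
221 196 [ 0.492 -0.14   0.07 ] [-62.  10.]
221 198 [ 0.495 -0.14   0.066] [-60.  11.]
```

The XY is right, but with the gripper closed the tips stand at about z=0.09, roughly 20 mm above the flap. I'll go down by feel.

Emit:
{"fn": "step_arm", "kwargs": {"plan": [{"dx": 0, "dy": 0, "dz": 0.05, "rx": 0, "ry": 0, "rz": 0, "claw": 1}, {"dx": 0, "dy": 0, "dz": 0.05, "rx": 0, "ry": 0, "rz": 0, "claw": 1}, {"dx": 0, "dy": 0, "dz": 0.03, "rx": 0, "ry": 0, "rz": 0, "claw": 1}, {"dx": 0, "dy": 0, "dz": 0, "rx": 0, "ry": 0, "rz": 0, "claw": 1}]}}

```text
time_s: 6.1
ee_pos: [0.4887, -0.1497, 0.0649]
eef_rot: [3.142, 0.001, -0.505]
force: [-0.9, 0.2, 1.1]
grip_width: 0.0008
grip_force: 0.3
```

Emit:
{"fn": "step_arm", "kwargs": {"plan": [{"dx": 0, "dy": 0, "dz": 0.02, "rx": 0, "ry": 0, "rz": 0, "claw": 1}, {"dx": 0, "dy": 0, "dz": 0.02, "rx": 0, "ry": 0, "rz": 0, "claw": 1}]}}

```text
time_s: 6.3
ee_pos: [0.4886, -0.1496, 0.0616]
eef_rot: [3.142, 0.001, -0.505]
force: [-3.5, 1.3, 5.5]
grip_width: 0.0004
grip_force: 2.4
```

Emit:
{"fn": "step_arm", "kwargs": {"plan": [{"dx": 0, "dy": 0, "dz": 0.02, "rx": 0, "ry": 0, "rz": 0, "claw": 1}, {"dx": 0, "dy": 0, "dz": 0.01, "rx": 0, "ry": 0, "rz": 0, "claw": 1}]}}

```text
time_s: 6.5
ee_pos: [0.4888, -0.1498, 0.0581]
eef_rot: [-3.142, -0.0, -0.505]
force: [-0.2, 0.3, 1.3]
grip_width: 0.0005
grip_force: 0.0
```

Emit:
{"fn": "step_arm", "kwargs": {"plan": [{"dx": 0, "dy": 0, "dz": 0.02, "rx": 0, "ry": 0, "rz": 0, "claw": 1}, {"dx": 0, "dy": 0, "dz": 0, "rx": 0, "ry": 0, "rz": 0, "claw": 1}]}}

```text
time_s: 6.7
ee_pos: [0.4887, -0.1498, 0.056]
eef_rot: [3.142, 0.0, -0.505]
force: [-0.8, -0.2, -0.7]
grip_width: 0.0004
grip_force: 0.0
```

Emit:
{"fn": "step_arm", "kwargs": {"plan": [{"dx": 0, "dy": 0, "dz": -0.4, "rx": 0, "ry": 0, "rz": 0, "claw": 1}, {"dx": 0, "dy": 0, "dz": -0.4, "rx": 0, "ry": 0, "rz": 0, "claw": 1}, {"dx": 0.2, "dy": 0.3, "dz": 0, "rx": 0, "ry": 0, "rz": 0, "claw": 1}, {"dx": 0.2, "dy": 0.3, "dz": 0, "rx": 0, "ry": 0, "rz": 0, "claw": 1}, {"dx": 0.21, "dy": 0.31, "dz": 0, "rx": 0, "ry": 0, "rz": 0, "claw": 1}, {"dx": 0, "dy": 0, "dz": 0.2, "rx": 0, "ry": 0, "rz": 0, "claw": 1}, {"dx": 0, "dy": 0, "dz": 0.3, "rx": 0, "ry": 0, "rz": 0, "claw": 1}, {"dx": 0, "dy": 0, "dz": 0.15, "rx": 0, "ry": 0, "rz": 0, "claw": 1}, {"dx": 0, "dy": 0, "dz": 0, "rx": 0, "ry": 0, "rz": 0, "claw": 1}]}}

```text
time_s: 7.6
ee_pos: [0.4972, -0.2584, 0.0693]
eef_rot: [-3.141, 0.004, -0.505]
force: [-0.2, -0.2, 0.9]
grip_width: -0.0
grip_force: 0.0
```

```bash
python3 - <<'E'
from h import *
p=viewer.camera("scene"); cv2.imwrite("pics/s2.png",cv2.resize(p["img"][120:270,110:310],(800,600),interpolation=cv2.INTER_CUBIC)[...,::-1])
E
```

```text
(no output)
```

View pics/s2.png

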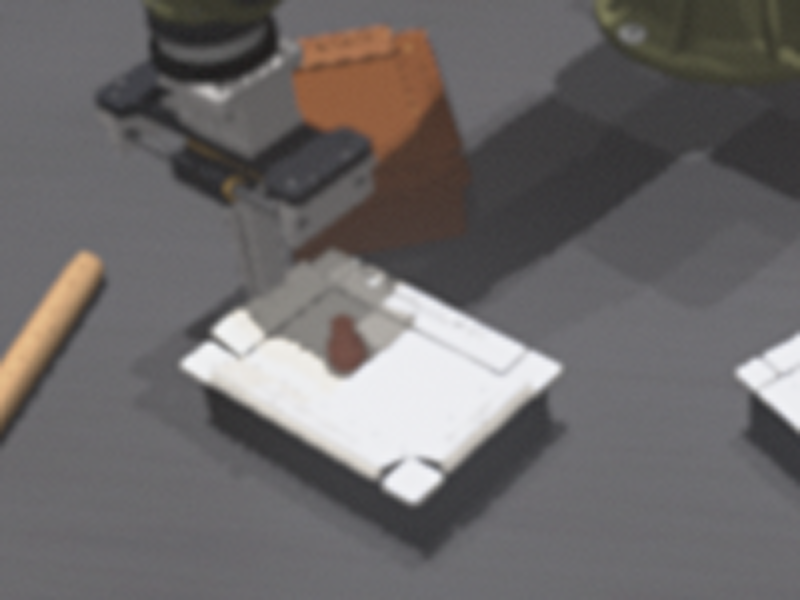

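The near flap is now flush. Next is the right flap, which is still up under the finger.

Emit:
{"fn": "step_arm", "kwargs": {"plan": [{"dx": 0, "dy": 0, "dz": 0.03, "rx": 0, "ry": 0, "rz": 0, "claw": 1}, {"dx": 0, "dy": 0, "dz": 0.02, "rx": 0, "ry": 0, "rz": 0, "claw": 1}, {"dx": 0, "dy": 0, "dz": 0.02, "rx": 0, "ry": 0, "rz": 0, "claw": 1}, {"dx": 0, "dy": 0, "dz": 0.02, "rx": 0, "ry": 0, "rz": 0, "claw": 1}]}}

```text
time_s: 8.05
ee_pos: [0.4984, -0.2592, 0.0629]
eef_rot: [3.141, -0.001, -0.505]
force: [-2.4, -1.3, 8.0]
grip_width: 0.0006
grip_force: 3.7
```

Emit:
{"fn": "step_arm", "kwargs": {"plan": [{"dx": 0, "dy": 0, "dz": 0.02, "rx": 0, "ry": 0, "rz": 0, "claw": 1}, {"dx": 0, "dy": 0, "dz": 0.02, "rx": 0, "ry": 0, "rz": 0, "claw": 1}, {"dx": 0, "dy": 0, "dz": 0.01, "rx": 0, "ry": 0, "rz": 0, "claw": 1}, {"dx": 0, "dy": 0, "dz": 0, "rx": 0, "ry": 0, "rz": 0, "claw": 1}]}}

```text
time_s: 8.45
ee_pos: [0.4981, -0.2588, 0.0571]
eef_rot: [-3.141, 0.0, -0.505]
force: [-0.3, -0.3, -0.0]
grip_width: 0.0005
grip_force: 0.0
```

Emit:
{"fn": "step_arm", "kwargs": {"plan": [{"dx": 0, "dy": 0, "dz": 0.01, "rx": 0, "ry": 0, "rz": 0, "claw": 1}, {"dx": 0, "dy": 0, "dz": -0.4, "rx": 0, "ry": 0, "rz": 0, "claw": 1}, {"dx": 0, "dy": 0, "dz": -0.4, "rx": 0, "ry": 0, "rz": 0, "claw": 1}, {"dx": 0.2, "dy": -0.3, "dz": 0, "rx": 0, "ry": 0, "rz": 0, "claw": 1}, {"dx": 0.2, "dy": -0.3, "dz": 0, "rx": 0, "ry": 0, "rz": 0, "claw": 1}, {"dx": 0.21, "dy": -0.31, "dz": 0, "rx": 0, "ry": 0, "rz": 0, "claw": 1}, {"dx": 0, "dy": 0, "dz": 0.2, "rx": 0, "ry": 0, "rz": 0, "claw": 1}, {"dx": 0, "dy": 0, "dz": 0.3, "rx": 0, "ry": 0, "rz": 0, "claw": 1}, {"dx": 0, "dy": 0, "dz": 0.15, "rx": 0, "ry": 0, "rz": 0, "claw": 1}, {"dx": 0, "dy": 0, "dz": 0, "rx": 0, "ry": 0, "rz": 0, "claw": 1}]}}

```text
time_s: 9.45
ee_pos: [0.5945, -0.2084, 0.0692]
eef_rot: [3.141, 0.004, -0.505]
force: [0.6, 0.9, 0.6]
grip_width: 0.0006
grip_force: 0.0
```

Emit:
{"fn": "step_arm", "kwargs": {"plan": [{"dx": 0, "dy": 0, "dz": 0.03, "rx": 0, "ry": 0, "rz": 0, "claw": 1}, {"dx": 0, "dy": 0, "dz": 0.02, "rx": 0, "ry": 0, "rz": 0, "claw": 1}, {"dx": 0, "dy": 0, "dz": 0.02, "rx": 0, "ry": 0, "rz": 0, "claw": 1}, {"dx": 0, "dy": 0, "dz": 0.02, "rx": 0, "ry": 0, "rz": 0, "claw": 1}]}}

```text
time_s: 9.85
ee_pos: [0.5963, -0.2092, 0.0636]
eef_rot: [-3.141, -0.003, -0.505]
force: [0.5, -1.0, 8.2]
grip_width: 0.0005
grip_force: 3.4
```

Emit:
{"fn": "step_arm", "kwargs": {"plan": [{"dx": 0, "dy": 0, "dz": 0.02, "rx": 0, "ry": 0, "rz": 0, "claw": 1}, {"dx": 0, "dy": 0, "dz": 0.02, "rx": 0, "ry": 0, "rz": 0, "claw": 1}, {"dx": 0, "dy": 0, "dz": 0.01, "rx": 0, "ry": 0, "rz": 0, "claw": 1}, {"dx": 0, "dy": 0, "dz": 0, "rx": 0, "ry": 0, "rz": 0, "claw": 1}]}}

```text
time_s: 10.25
ee_pos: [0.5952, -0.2086, 0.057]
eef_rot: [3.142, 0.001, -0.505]
force: [-0.4, 0.5, -0.1]
grip_width: 0.0009
grip_force: 0.0
```

Far has clicked too. Now to the left flap: dx -61 mm, dy -91 mm.

Emit:
{"fn": "step_arm", "kwargs": {"plan": [{"dx": 0, "dy": 0, "dz": 0.01, "rx": 0, "ry": 0, "rz": 0, "claw": 1}, {"dx": 0, "dy": 0, "dz": -0.4, "rx": 0, "ry": 0, "rz": 0, "claw": 1}, {"dx": 0, "dy": 0, "dz": -0.4, "rx": 0, "ry": 0, "rz": 0, "claw": 1}, {"dx": -0.2, "dy": -0.3, "dz": 0, "rx": 0, "ry": 0, "rz": 0, "claw": 1}, {"dx": -0.2, "dy": -0.3, "dz": 0, "rx": 0, "ry": 0, "rz": 0, "claw": 1}, {"dx": -0.21, "dy": -0.31, "dz": 0, "rx": 0, "ry": 0, "rz": 0, "claw": 1}, {"dx": 0, "dy": 0, "dz": 0.2, "rx": 0, "ry": 0, "rz": 0, "claw": 1}, {"dx": 0, "dy": 0, "dz": 0.3, "rx": 0, "ry": 0, "rz": 0, "claw": 1}, {"dx": 0, "dy": 0, "dz": 0.15, "rx": 0, "ry": 0, "rz": 0, "claw": 1}, {"dx": 0, "dy": 0, "dz": 0, "rx": 0, "ry": 0, "rz": 0, "claw": 1}]}}

```text
time_s: 11.25
ee_pos: [0.5851, -0.0995, 0.0693]
eef_rot: [3.141, 0.004, -0.505]
force: [0.5, 0.0, 0.9]
grip_width: 0.0007
grip_force: 0.0
```

Emit:
{"fn": "step_arm", "kwargs": {"plan": [{"dx": 0, "dy": 0, "dz": 0.03, "rx": 0, "ry": 0, "rz": 0, "claw": 1}, {"dx": 0, "dy": 0, "dz": 0.02, "rx": 0, "ry": 0, "rz": 0, "claw": 1}, {"dx": 0, "dy": 0, "dz": 0.02, "rx": 0, "ry": 0, "rz": 0, "claw": 1}, {"dx": 0, "dy": 0, "dz": 0.02, "rx": 0, "ry": 0, "rz": 0, "claw": 1}]}}

```text
time_s: 11.65
ee_pos: [0.5867, -0.0997, 0.0631]
eef_rot: [-3.141, -0.001, -0.505]
force: [0.3, 2.0, 8.5]
grip_width: 0.0004
grip_force: 3.7
```

Emit:
{"fn": "step_arm", "kwargs": {"plan": [{"dx": 0, "dy": 0, "dz": 0.02, "rx": 0, "ry": 0, "rz": 0, "claw": 1}, {"dx": 0, "dy": 0, "dz": 0.02, "rx": 0, "ry": 0, "rz": 0, "claw": 1}, {"dx": 0, "dy": 0, "dz": 0.01, "rx": 0, "ry": 0, "rz": 0, "claw": 1}, {"dx": 0, "dy": 0, "dz": 0, "rx": 0, "ry": 0, "rz": 0, "claw": 1}]}}

```text
time_s: 12.05
ee_pos: [0.586, -0.0997, 0.0571]
eef_rot: [3.141, 0.0, -0.505]
force: [-0.0, -0.2, 0.5]
grip_width: 0.0007
grip_force: 0.0
```

Emit:
{"fn": "step_arm", "kwargs": {"plan": [{"dx": 0, "dy": 0, "dz": 0.01, "rx": 0, "ry": 0, "rz": 0, "claw": 1}, {"dx": 0, "dy": 0, "dz": -0.4, "rx": 0, "ry": 0, "rz": 0, "claw": 1}, {"dx": 0, "dy": 0, "dz": -0.4, "rx": 0, "ry": 0, "rz": 0, "claw": 1}, {"dx": 0, "dy": 0, "dz": -0.4, "rx": 0, "ry": 0, "rz": 0, "claw": 1}, {"dx": 0, "dy": 0, "dz": -0.3, "rx": 0, "ry": 0, "rz": 0, "claw": 1}]}}

```text
time_s: 12.55
ee_pos: [0.5864, -0.0998, 0.209]
eef_rot: [-3.141, -0.002, -0.505]
force: [0.9, 0.1, -0.1]
grip_width: 0.0006
grip_force: 0.0
```

Emit:
{"fn": "step_arm", "kwargs": {"plan": [{"dx": -0.37, "dy": -0.25, "dz": 0, "rx": 0, "ry": 0, "rz": 0, "claw": 1}, {"dx": -0.37, "dy": -0.25, "dz": 0, "rx": 0, "ry": 0, "rz": 0, "claw": 1}, {"dx": -0.37, "dy": -0.25, "dz": 0, "rx": 0, "ry": 0, "rz": 0, "claw": 1}, {"dx": -0.37, "dy": -0.25, "dz": 0, "rx": 0, "ry": 0, "rz": 0, "claw": 1}, {"dx": -0.37, "dy": -0.25, "dz": 0, "rx": 0, "ry": 0, "rz": 0, "claw": 1}, {"dx": -0.37, "dy": -0.25, "dz": 0, "rx": 0, "ry": 0, "rz": 0, "claw": 1}, {"dx": -0.37, "dy": -0.25, "dz": 0, "rx": 0, "ry": 0, "rz": 0, "claw": 1}, {"dx": -0.37, "dy": -0.25, "dz": 0, "rx": 0, "ry": 0, "rz": 0, "claw": 1}, {"dx": -0.37, "dy": -0.25, "dz": 0, "rx": 0, "ry": 0, "rz": 0, "claw": 1}, {"dx": 0, "dy": 0, "dz": 0, "rx": 0, "ry": 0, "rz": 0, "claw": 1}]}}

```text
time_s: 13.55
ee_pos: [0.4033, 0.2584, 0.2064]
eef_rot: [-3.139, 0.004, -0.492]
force: [-0.6, 0.1, 0.3]
grip_width: 0.0004
grip_force: 0.0
```

```bash
python3 chk.py; python3 - <<'E'
from h import *
p=viewer.camera("top"); cv2.imwrite("pics/t3.png",p["img"][...,::-1])
E
```

```text
near 0 0.0608 91
near 22 0.0605 50
far 0 0.0606 86
far 22 0.0607 45
left 0 0.0605 85
left 22 0.0601 45
right 0 0.0603 89
right 22 0.0599 49
[0.4043192  0.25677854 0.20636686] [ 0.35040532 -0.16194104  0.66942383] 13.6
```

View pics/t3.png

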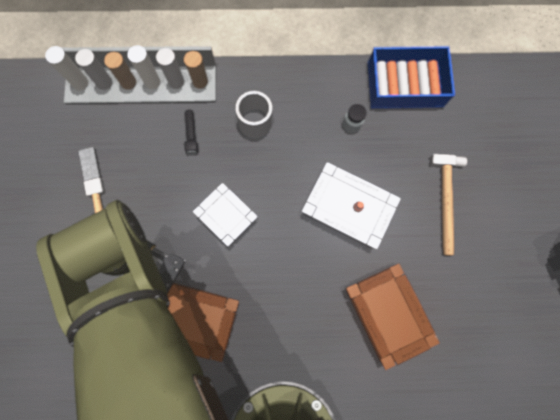

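All four flaps read about 60 mm, flush with the corners. The case at (351,206) and the nozzle at (359,206) haven't moved, and the arm is clear, so I'm handing in.

```bash
python3 -c "
from station import hand_in
print(hand_in())"
```

```text
the job is handed in; nothing more can be done
None
```

I pressed all four rim flaps of the large white case shut: they measured flush at about 60 mm, with the case and nozzle still in place, and the job is handed in (no verdict was returned).

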